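# Set out the dressing station trays

### The job

Set out the dressing station: put the tall box of adhesive strips, the small vial carton, the ointment tube and the glass vial each into the grey locating tray whose recess matches its footprint, lying or standing as it does now, flat on the tray's floor inside the rim and lengthwise in the recess (either way round). Do not tip the vial over at any time, and leave the timer and the roll of tape where they are. Let everything go and leave it at rest.

Things in the scene. Friction and masses are not known exactly. Their poses are not given: they have to be found in the camera images.
- strip_box: White and blue closed carton standing upright, 46 x 110 x 75 mm (x, y, z). Origin: centre of its underside; z up, y along its length. Grasp across its 46 mm (x). About 0.1 kg. It belongs in holder_strip.
- vial_carton: Small light-grey closed carton, 43 x 58 x 41 mm (x, y, z). Origin: centre of its underside; z up, y along its length. Grasp across its 43 mm (x). It belongs in holder_carton.
- ointment_tube: Small white crimped tube with a dark red cap, lying flat, 21 x 64 x 13 mm (x, y, z). Origin: centre of its underside; z up, y along its length towards the cap. Grasp across its 21 mm (x) at the middle. It belongs in holder_tube.
- vial: Small standing glass vial with a grey cap and grey band, 21 mm across and 38 mm tall. Origin: centre of its underside; z up. To the fingers it is an 18 mm square post with faces across its x and y axes. It belongs in holder_vial.
- holder_strip: The largest tray. Fixed grey plastic locating tray with a dark floor. Origin: centre of its underside; z up, y along its length. Recess 64 x 128 mm (x by y), 9 mm larger on every side than strip_box. Its floor is 3 mm above the worktop; a rim 4 mm thick rises to 9 mm above the worktop, notched away over the middle 60 mm of both long sides for the fingers.
- holder_carton: The broad, short tray. Fixed grey plastic locating tray with a dark floor. Origin: centre of its underside; z up, y along its length. Recess 61 x 76 mm (x by y), 9 mm larger on every side than vial_carton. Its floor is 3 mm above the worktop; a rim 4 mm thick rises to 9 mm above the worktop, notched away over the middle 36 mm of both long sides for the fingers.
- holder_tube: The narrow tray. Fixed grey plastic locating tray with a dark floor. Origin: centre of its underside; z up, y along its length. Recess 39 x 82 mm (x by y), 9 mm larger on every side than ointment_tube. Its floor is 3 mm above the worktop; a rim 4 mm thick rises to 9 mm above the worktop, notched away over the middle 44 mm of both long sides for the fingers.
- holder_vial: The only round tray: fixed, grey plastic with a dark floor, for the vial. Origin: centre of its underside; z up. Recess 39 mm in diameter, floor 3 mm above the worktop, unbroken rim 4 mm thick that rises to 9 mm above the worktop. Wall cupboards hang behind all trays, fronts at x = 0.68 m, undersides 0.34 m up: carry low, TCP at most about 0.15 m up.
- timer: Bystander: white timer with a round dial on its face, 53 x 66 x 56 mm, loose on the right of the work. Origin: centre of its underside. Leave it alone.
- tape_roll: Bystander: roll of tan tape lying flat, 104 mm across, 25 mm high, loose on the left of the work. Origin: centre of its underside. Leave it alone.
Not all that is in view belongs to the job. What is shaped like the holder_carton but red is not meant.

How it is judged:
At the end, for the whole second after the job is handed in: All four at rest in their own trays: underside within 2.5 mm of the tray floor, origin within 11.5 mm of the tray centre along its x and y (vial: 12.5 mm horizontally), length within 0.4 rad of the tray's, either way round (vial: any turn), tilt under 0.1 rad (x of strip_box in the frame of holder_strip between -0.0115 and 0.0115 m and y of strip_box in the frame of holder_strip between -0.0115 and 0.0115 m and angle between the y axis of strip_box and the y axis of holder_strip, either way round below 0.4 rad and z of strip_box in the frame of holder_strip between 0 and 0.0055 m and angle between each of strip_box, vial_carton, ointment_tube, vial's own z axis and vertical below 0.1 rad and linear speed of each of strip_box, vial_carton, ointment_tube, vial below 0.02 m/s and angular speed of each of strip_box, vial_carton, ointment_tube, vial below 0.2 rad/s and x of vial_carton in the frame of holder_carton between -0.0115 and 0.0115 m and y of vial_carton in the frame of holder_carton between -0.0115 and 0.0115 m and angle between the y axis of vial_carton and the y axis of holder_carton, either way round below 0.4 rad and z of vial_carton in the frame of holder_carton between 0 and 0.0055 m and x of ointment_tube in the frame of holder_tube between -0.0115 and 0.0115 m and y of ointment_tube in the frame of holder_tube between -0.0115 and 0.0115 m and angle between the y axis of ointment_tube and the y axis of holder_tube, either way round below 0.4 rad and z of ointment_tube in the frame of holder_tube between 0 and 0.0055 m and horizontal distance between vial and holder_vial below 0.0125 m and z of vial in the frame of holder_vial between 0 and 0.0055 m); the robot touches nothing.
It fails at once if the vial is tipped over (more than 0.8 rad from upright) (angle between vial's own z axis and vertical above 0.8 rad).
It fails at once if the timer is shifted by more than 20 mm (distance of timer from where it was at the start of the episode above 0.02 m).
It fails at once if the tape roll is shifted by more than 20 mm (distance of tape_roll from where it was at the start of the episode above 0.02 m).
It also fails if it takes over 93 s, if anything falls off the work surface, if the arm or the gripper's body presses on something with over 40 N, if the wrist force passes 120 N, or if a joint passes its speed limit or range.

### The arm

A 6-joint arm with a two-finger parallel gripper is mounted at the origin on a cart in front of the work surface, level with it; the furniture and walls round the work are solid. World frame = base frame: x ahead of the robot, y to its left, z up, the work surface at z = 0. Lengths are in m, angles in rad, forces in N, time in s.
With the tool pointing down it reaches from about 0.225 to 0.875 m from the base axis. Payload 3.4 kg.
Tool frame: the origin (TCP) lies between the finger pads, 19 mm behind the fingertips; this is the grasp point; z points along the fingers, y is the direction in which the jaws open and shut (so a half turn about z gives the same grasp; the last joint's range is limited). The gripper opens to 85 mm and grips with 20 to 120 N. Pads are 22 mm wide; open, the fingers measure 114 mm over their backs; the gripper's body (76 mm by 85 mm) begins 54 mm behind the grasp point. The pads swing forward as they close: fully open they stand 13 mm farther back than shut.
Start: joints at [0.987, 0.276, 1.505, -0, 1.361, -0.121], TCP at [0.257, 0.515, 0.25] pointing down, gripper open.
Joint ranges: [-2.89, 2.89], [-0.75, 2.08], [0.22, 2.7], [-1.18, 4.32], [0.11, 2.71], [-2.7, 2.7]. Speed limits (rad/s): [2.57, 2.57, 3.14, 3.14, 3.14, 3.14].

### API

Orientations are given as a unit quaternion [w, x, y, z].
In Python, from rig import manip gives the robot as it stands. The module is installed in compiled form; this text tells all that it offers.
- The arm moves only by the tool carry_out, never from a script. Its argument "moves" is one flat list of numbers, 5 for each row, row after row: the opening in per cent of the stroke, from 0 (shut) to 100 (fully open), then the shift along the world's x, y, z in cm, then the turn about the world's z in rad. A call has exactly 10 rows; each row shifts and turns the commanded pose from where the row before left it; what a row does not reach is not made up. A row lasts 1/10 s, in which the tool goes at most 50 mm and 8.59 degrees, less where a joint would pass 70% of its speed; a pose out of reach is approached as far as the arm can. A call is refused whole if a number of a shift passes 5 or a number of a turn 0.15, either way. A call with a gripper value outside its range is refused whole. The fingers move at their own pace and stop on an object; "squeeze" is the grip in N (left out, the last holds). Time passes only in rows, so rows that do not move let the fingers close, or fill a call up. It gives the time, the measured TCP pose, the force and the opening at its end, in the units of the state.
- manip.get_state(): the state, without advancing time (a new reading comes with each control period).
- manip.get_image(name): name is "side" or "top"; returns the picture (400x640x3 uint8, red, green, blue); there is no depth.
- manip.camera_info(name): a dict with "fov_y" (degrees; the focal length in pixels is half the picture's height over the tangent of half this angle, whatever the lens; pixels are square), "cx", "cy" (the principal point, pixels), "dist" ([k1, k2, p1, p2, k3] as OpenCV has them; the pictures are not rectified), "rvec" (rotation vector, rad) and "tvec" (3), from world to camera coordinates, as OpenCV has them. Camera axes: x right, y down, z forward; pixel columns grow to the right and rows downward; lengths in m; the calibration is good to about 2 mm. A picture is of the moment at which its call begins. camera_info takes no time and is no camera call.
- manip.sign_off(): hands the job in, once; it reports no verdict.
The state is a dict: "clock": time; "qpos": joint angles; "qd": joint speeds; "effort": joint torques, N m; "position": TCP position; "ee_rot": TCP orientation; "contact_force": force on the tool from outside, world axes, zero at the start; "moment": the same for the moment, N m; "width": finger opening in m.
Only numpy, scipy, OpenCV 4.12 (cv2) and the standard library are available. Lean on these libraries where they do the work, as an engineer would, in place of code of your own. Each camera call takes 0.05 s, during which the arm holds its last target. There are 200 camera calls.

## Working session

There is one attempt and no reset: what is moved stays moved. The work goes in short steps, Python scripts to look and compute and a tool call to move; the robot and the scene stay as the last step left them, time stands still between calls to the robot, and variables do not carry over. Pictures are saved under pics/ and viewed, about 12 in all and at most 16, crops included, and the job is handed in when it is done.

Besides the shell and the picture viewer there is one more tool, called after "Request:" as name(argument=value, ...) on one line, values as JSON. carry_out: Moves the arm, as the interface text tells. Its arguments: {"type":"object","properties":{"moves":{"type":"array","items":{"type":"number"}},"squeeze":{"type":"number"}},"required":["moves"]}

```bash
mkdir -p pics; cat > h.py <<'E'
import numpy as np, cv2
from rig import manip
def cam(n):
    c=manip.camera_info(n); f=200/np.tan(np.radians(c["fov_y"])/2)
    K=np.array([[f,0,c["cx"]],[0,f,c["cy"]],[0,0,1]]); return K,np.array(c["dist"],float),np.array(c["rvec"],float),np.array(c["tvec"],float)
def ray(n,uv,z):
    K,d,r,t=cam(n); R=cv2.Rodrigues(r)[0]
    p=cv2.undistortPointsIter(np.array(uv,float).reshape(-1,1,2),K,d,None,None,(3,100,1e-9)).reshape(-1,2)
    D=np.c_[p,np.ones(len(p))]@R; C=-R.T@t
    z=np.broadcast_to(z,len(p))
    return C+D*((z-C[2])/D[:,2])[:,None]
def proj(n,P):
    K,d,r,t=cam(n); return cv2.projectPoints(np.array(P,float).reshape(-1,1,3),r,t,K,d)[0].reshape(-1,2)
def snap(n,name,crop=None,s=1):
    im=manip.get_image(n)[:,:,::-1]
    cv2.imwrite(f"pics/{name}_raw.png",im)
    if crop: x0,y0,x1,y1=crop; im=im[y0:y1,x0:x1]
    cv2.imwrite(f"pics/{name}.png",cv2.resize(im,None,fx=s,fy=s,interpolation=cv2.INTER_CUBIC))
E
python3 - <<'E'
from h import *
snap("top","t0",s=1.25); snap("side","s0",s=1.25)
for n in("top","side"):
    K,d,r,t=cam(n); print(K[0,0],K[:2,2],d,-cv2.Rodrigues(r)[0].T@t)
print(manip.get_state())
E
```

```text
426.0876139915546 [319.03984185 199.15101486] [-0.03761048  0.          0.          0.          0.        ] [0.34644642 0.02886012 1.37998232]
427.4093112409089 [315.11945943 199.18165025] [-0.10063957  0.          0.          0.          0.        ] [-0.18323281 -0.40447771  1.38302325]
{'clock': 0.1, 'qpos': array([ 9.87027371e-01,  2.76575901e-01,  1.50597150e+00, -3.38002317e-05,
        1.36070752e+00, -1.21000240e-01]), 'qd': array([-4.28086210e-05, -2.77497172e-03, -1.13029076e-03,  8.52270288e-04,
       -4.93358333e-04, -7.06994270e-04]), 'effort': array([ 2.49633114e-03, -4.17700696e+01, -2.46405584e+01,  1.26610312e-04,
        5.75144455e-03, -7.55885765e-06]), 'position': array([0.25647689, 0.51415949, 0.24921497]), 'ee_rot': array([-2.71345471e-04,  2.29321684e-01,  9.73350335e-01, -7.85768072e-04]), 'contact_force': array([0.72694579, 0.11581554, 0.0641558 ]), 'moment': array([ 0.05206117, -0.00882362,  0.03777561]), 'width': 0.08536234884601998}
```

View pics/t0.png

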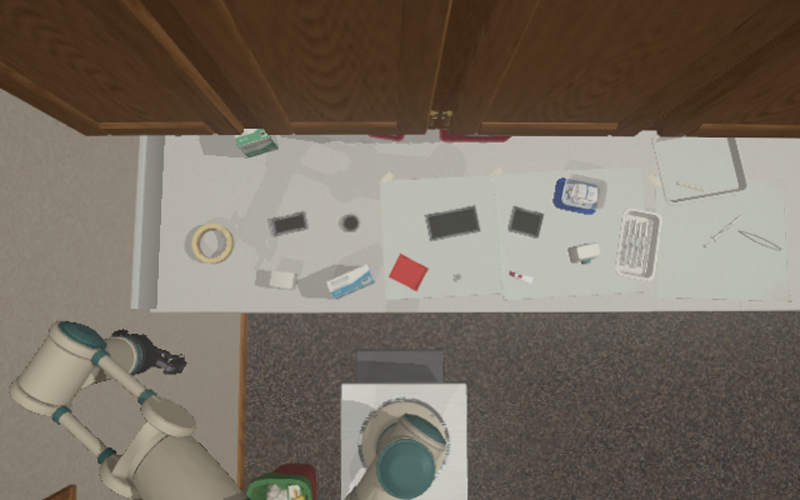

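View pics/s0.png

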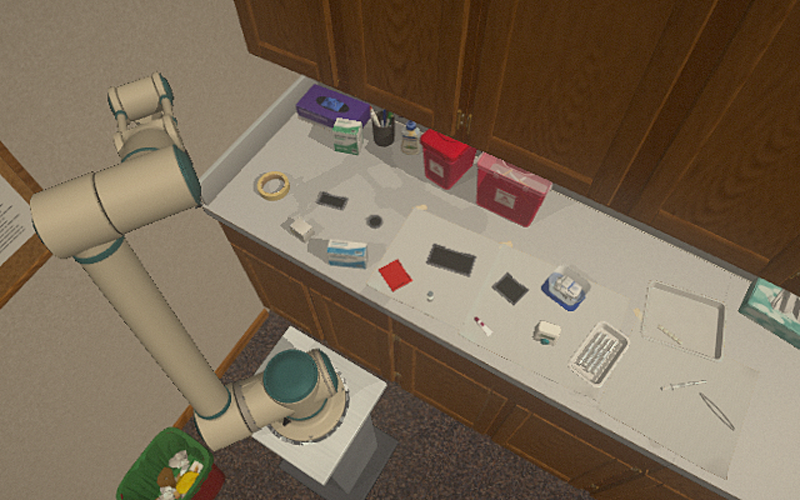

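The top view (800 px wide) shows these:
- tape (212,243)
- tube tray (289,223)
- round tray (350,223)
- large tray (453,222)
- grey broad tray (526,222)
- carton (282,281)
- strip box (350,281)
- red decoy (408,272)
- vial (457,277)
- tube (520,276)
- timer (585,253)

Next I'll view enlarged crops.

```bash
python3 - <<'E'
import cv2
im=cv2.imread("pics/t0_raw.png")
for n,x0 in(("tL",195),("tR",325)):
    c=cv2.resize(im[160:245,x0:x0+155],None,fx=5,fy=5,interpolation=cv2.INTER_CUBIC)
    for u in range(0,155,10): cv2.putText(c,str(x0+u),(u*5,8),0,.3,(0,0,255),1); cv2.line(c,(u*5,10),(u*5,14),(0,0,255),1)
    for v in range(0,85,10): cv2.putText(c,str(160+v),(0,v*5+3),0,.3,(0,0,255),1)
    cv2.imwrite(f"pics/{n}.png",c)
E
```

```text
(no output)
```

View pics/tL.png

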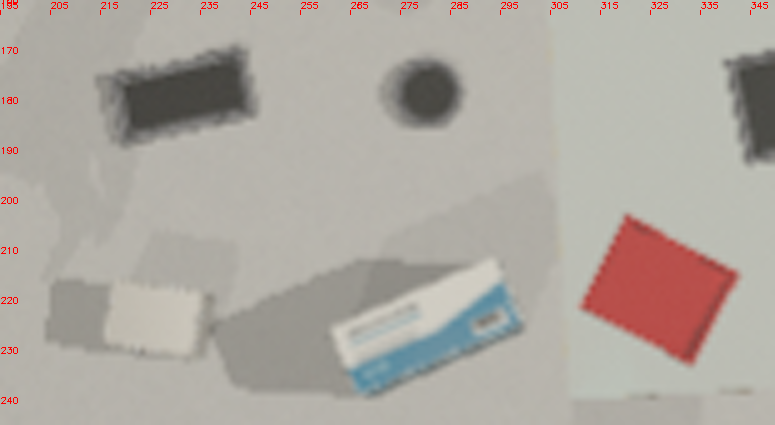

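View pics/tR.png

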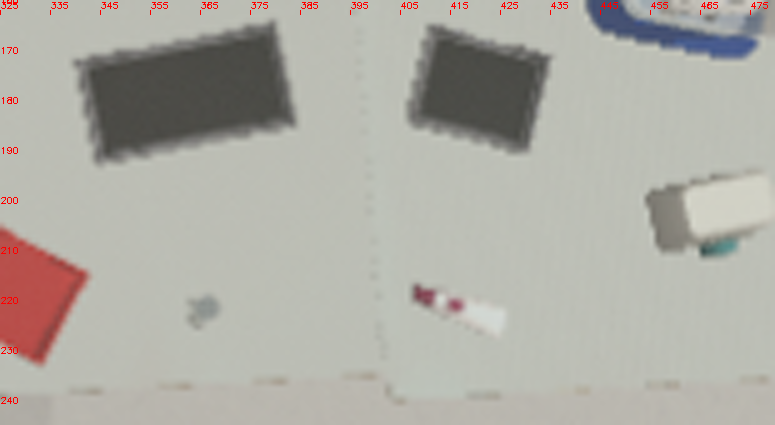

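```bash
cat > m.py <<'E'
from h import *
def pose(c,name):
    # corners xy(4x3) -> centre, sizes, yaw of long axis
    (cx,cy),(w,h),a=cv2.minAreaRect((c[:,:2]*1000).astype(np.float32)); b=cv2.boxPoints(((cx,cy),(w,h),a))
    e=[b[1]-b[0],b[2]-b[1]]; l=max(e,key=np.linalg.norm); th=np.arctan2(-l[0],l[1]) # angle of y axis from world y
    th=(th+np.pi/2)%np.pi-np.pi/2
    print(name,"c=%.1f %.1f mm size %.1f %.1f yaw %.3f"%(cx,cy,min(w,h),max(w,h),th), "mean",(c[:,:2].mean(0)*1000).round(1))
E
python3 - <<'E'
from m import *
pose(ray("top",[(217,216.6),(235.8,218.4),(233.4,231.4),(215.4,229)],.041),"carton")
pose(ray("top",[(261.4,225.4),(293.6,211.6),(299.6,225),(268,239)],.075),"strip")
print("vial",ray("top",[(366.4,221.6)],.038)); 
q=ray("top",[(407.4,218.6),(425.6,224.6)],.008);print("tube",q,q.mean(0),np.linalg.norm(q[0]-q[1]))
d=q[0]-q[1];print(np.arctan2(-d[0],d[1]))
im=cv2.imread("pics/t0_raw.png").astype(int)
for th in(110,140):
  m=((im.max(2)<th)&(np.ptp(im,axis=2)<25)).astype(np.uint8); m[:165-3]=0;m[200:]=0;m[:,:200]=0;m[:,440:]=0
  n,l,s,c=cv2.connectedComponentsWithStats(m)
  for i in range(1,n):
    if s[i,4]<60: continue
    v,u=np.nonzero(l==i); P=ray("top",np.c_[u,v],.004)
    pose(P,f"{th} {c[i]}")
E
cat > side.py <<'E'
E
python3 - <<'E'
import cv2
im=cv2.imread("pics/s0_raw.png"); x0,y0,x1,y1=200,140,480,290
c=cv2.resize(im[y0:y1,x0:x1],None,fx=2.85,fy=2.85,interpolation=cv2.INTER_CUBIC); cv2.imwrite("pics/sc.png",c)
E
```

```text
carton c=409.9 304.6 mm size 41.3 59.5 yaw -0.106 mean [410.2 305.1]
strip c=404.4 129.6 mm size 46.2 107.2 yaw 0.417 mean [404.4 129. ]
vial [[ 0.41724022 -0.13828389  0.038     ]]
tube [[ 0.42837323 -0.27523796  0.008     ]
 [ 0.4088604  -0.33408492  0.008     ]] [ 0.41861682 -0.30466144  0.008     ] 0.06199769465018569
-0.3201770915172471
110 [362.05807365 177.98441926] c=562.4 -130.4 mm size 61.7 126.4 yaw 0.194 mean [ 561.7 -130.2]
110 [420.81909548 177.34673367] c=565.0 -323.9 mm size 60.1 74.7 yaw -0.258 mean [ 564.1 -323.6]
110 [230.95555556 178.7       ] c=559.2 297.9 mm size 39.5 80.4 yaw 0.222 mean [559.1 297.8]
110 [280.21359223 178.00970874] c=559.8 137.9 mm size 32.6 36.3 yaw -1.563 mean [561.4 137.2]
140 [361.76813317 177.98810939] c=562.1 -129.4 mm size 68.8 133.0 yaw 0.192 mean [ 561.7 -129.2]
140 [420.36105477 177.24137931] c=564.8 -322.6 mm size 67.2 81.8 yaw -0.258 mean [ 564.5 -322.1]
140 [230.63682864 178.65473146] c=559.1 300.1 mm size 48.1 92.6 yaw 0.222 mean [559.3 298.9]
140 [279.82432432 178.12162162] c=561.5 139.5 mm size 39.6 42.5 yaw 0.001 mean [561.1 138.5]
```

The trays' sizes and the objects' sizes match the description. I'll check the poses with an overlay in the side view.

```bash
cat > ov.py <<'E'
from h import *
O={"strip":(405.7,130.5,.417,46,110,75,0),"carton":(411.5,306.2,-.106,43,58,41,0),"vial":(418.5,-137,0,18,18,38,0),"tube":(420,-303.3,-.31,21,64,13,0),
"hs":(562,-130,.193,64,128,3,3),"hc":(564.6,-323,-.258,61,76,3,3),"ht":(559.3,299,.222,39,82,3,3),"hv":(561.3,138.5,0,39,39,3,3)}
def overlay(cam_,raw,out,crop,s,names):
    x0,y0,x1,y1=crop; im=cv2.resize(cv2.imread(raw)[y0:y1,x0:x1],None,fx=s,fy=s,interpolation=cv2.INTER_CUBIC)
    for n in names:
        x,y,a,w,l,zt,zb=O[n]
        for z in {zt,zb}:
            P=[]
            for i,j in((-1,-1),(1,-1),(1,1),(-1,1)):
                dx,dy=i*w/2,j*l/2; P.append([(x+dx*np.cos(a)-dy*np.sin(a))/1e3,(y+dx*np.sin(a)+dy*np.cos(a))/1e3,z/1e3])
            p=(proj(cam_,P)-[x0,y0]+.5)*s; cv2.polylines(im,[p.round().astype(int)],True,(0,255,0) if z==zt else (0,0,255),1)
    cv2.imwrite(out,im)
E
python3 -c "
from ov import *
overlay('side','pics/s0_raw.png','pics/so.png',(215,145,435,275),3.6,O)"
```

```text
(no output)
```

View pics/so.png

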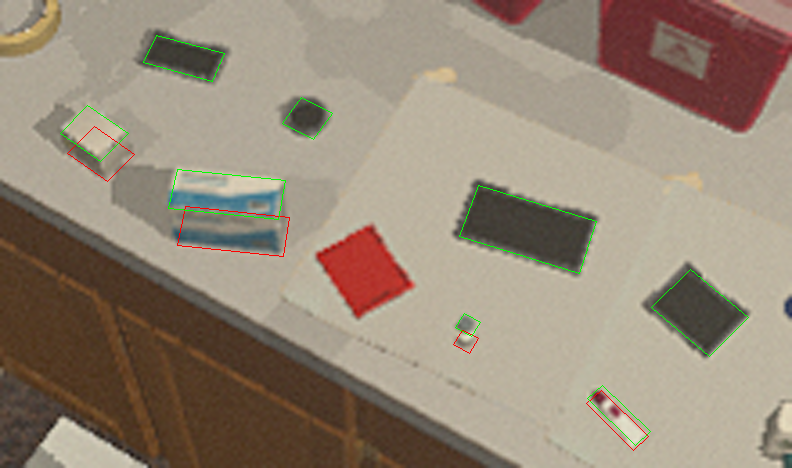

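The overlay agrees within about 2 mm. The carton's tray is the grey one (697,310), not the red patch (365,272). I'll start with the carton.

Request:
carry_out(moves=[100,1.55,-2.09,-1,-0.1214,100,1.55,-2.09,-1,-0.1214,100,1.55,-2.09,-1,-0.1214,100,1.55,-2.09,-1,-0.1214,100,1.55,-2.09,-1,-0.1214,100,1.55,-2.09,-1,-0.1214,100,1.55,-2.09,-1,-0.1214,100,1.55,-2.09,-1,-0.1214,100,1.55,-2.09,-1,-0.1214,100,1.55,-2.09,-1,-0.1214], squeeze=30)

```text
clock: 1.1
position: [0.412, 0.3045, 0.1493]
ee_rot: [-0.0, 0.745, 0.667, -0.0]
contact_force: [0.9, 0.8, -0.5]
width: 0.0856
```

Request:
carry_out(moves=[100,0,0.1,-3,0,100,0,0,-3,0,100,0,0,-3,0,100,0,0,-2,0,100,0,0,-1.1,0,100,0,0,0,0,30,0,0,0,0,30,0,0,0,0,30,0,0,0,0,30,0,0,0,0])

```text
clock: 2.1
position: [0.4126, 0.3071, 0.0303]
ee_rot: [0.0, 0.744, 0.669, 0.001]
contact_force: [-0.3, -0.6, 5.1]
width: 0.0429
```

Request:
carry_out(moves=[30,0,0,0,0,30,0,0,0,0,30,0,0,0,0,30,0,0,1,0,30,0,0,2,0,30,0,0,3,0,30,0,0,3,0,30,0,0,2,0,30,0,0,0,0,30,0,0,0,0])

```text
clock: 3.1
position: [0.4114, 0.3064, 0.1392]
ee_rot: [0.0, 0.744, 0.669, 0.0]
contact_force: [-0.4, -0.8, -1.4]
width: 0.0431
```

Request:
carry_out(moves=[30,0.5,-2,0,-0.01,30,0.8,-3.5,0,-0.01,30,0.9,-3.7,0,-0.01,30,0.9,-3.7,0,-0.01,30,0.9,-3.7,0,-0.01,30,0.9,-3.7,0,-0.01,30,0.9,-3.7,0,-0.01,30,0.9,-3.7,0,-0.01,30,0.9,-3.7,0,-0.01,30,0.9,-3.7,0,-0.01])

```text
clock: 4.1
position: [0.4957, -0.0458, 0.1374]
ee_rot: [-0.001, 0.776, 0.63, -0.001]
contact_force: [-0.8, 0.0, -0.4]
width: 0.0431
```

Request:
carry_out(moves=[30,0.9,-3.7,0,-0.01,30,0.9,-3.7,0,-0.01,30,0.9,-3.7,0,-0.01,30,0.9,-3.7,0,-0.01,30,0.9,-3.7,0,-0.01,30,0.9,-3.5,0,0,30,0.9,-3.3,0,0,30,0.5,-2.1,0,0,30,0,0,0,0,30,0,0,0,0])

```text
clock: 5.1
position: [0.5636, -0.3177, 0.137]
ee_rot: [-0.002, 0.792, 0.611, -0.0]
contact_force: [-1.1, 0.1, -0.4]
width: 0.0432
```

Request:
carry_out(moves=[30,0.1,-0.5,-2,0,30,0,0,-3,0,30,0,0,-2.5,0,30,0,0,-1.5,0,30,0,0,-0.8,0,30,0,0,-0.3,0,30,0,0,-0.1,0,30,0,0,0,0,30,0,0,0,0,30,0,0,0,0])

```text
clock: 6.1
position: [0.5661, -0.3237, 0.0378]
ee_rot: [0.001, 0.792, 0.611, 0.0]
contact_force: [-0.4, 0.8, 0.2]
width: 0.0431
```

Request:
carry_out(moves=[30,0,0,-0.2,0,30,0,0,-0.2,0,30,0,0,0,0,30,0,0,0,0,75,0,0,0,0,75,0,0,0,0,75,0,0,0,0,75,0,0,2,0,75,0,0,4,0,75,0,0,4,0])

```text
clock: 7.1
position: [0.5651, -0.323, 0.133]
ee_rot: [-0.001, 0.792, 0.611, -0.0]
contact_force: [1.7, -1.5, -0.1]
width: 0.0642
```

Request:
carry_out(moves=[75,-2,0.2,0.3,-0.011,75,-2.5,0.4,0,-0.011,75,-2.5,0.4,0,-0.011,75,-2.5,0.4,0,-0.011,75,-2.5,0.4,0,-0.011,75,-2.5,0.2,0,0,70,0,0,-2,0,70,0,0,-2,0,70,0,0,0,0,70,0,0,0,0])

```text
clock: 8.1
position: [0.4207, -0.3034, 0.096]
ee_rot: [-0.0, 0.808, 0.589, -0.0]
contact_force: [-0.2, 0.6, 0.4]
width: 0.0599
```

Request:
carry_out(moves=[60,0,0,-2.5,0,60,0,0,-2.5,0,60,0,0,-1.3,0,60,0,0,-0.7,0,60,0,0,-0.4,0,60,0,0,0,0,60,0,0,0,0,10,0,0,0,0,10,0,0,0,0,10,0,0,0,0])

```text
clock: 9.1
position: [0.4211, -0.3037, 0.0226]
ee_rot: [0.001, 0.808, 0.589, 0.0]
contact_force: [-0.7, 0.5, 2.4]
width: 0.0157
```

Request:
carry_out(moves=[10,0,0,0,0,10,0,0,0,0,10,0,0,0,0,10,0,0,0,0,10,0,0,0,0,10,0,0,0,0,10,0,0,0,0,10,0,0,0,0,10,0,0,0,0,10,0,0,0,0])

```text
clock: 10.1
position: [0.4211, -0.3037, 0.0226]
ee_rot: [0.001, 0.808, 0.589, 0.0]
contact_force: [0.0, 0.3, 6.5]
width: 0.0154
```

```bash
python3 -c "
from h import *
print(manip.get_state()['width'])
snap('side','s1',(340,190,460,280),6.5)"
```

```text
0.015370964219038503
```

View pics/s1.png

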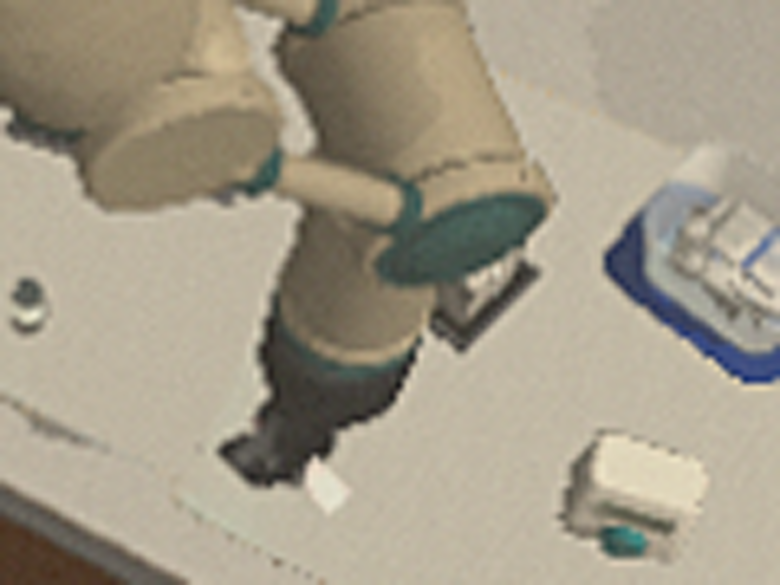

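Request:
carry_out(moves=[10,0,0,0.5,0,10,0,0,1.5,0,10,0,0,2.5,0,10,0,0,2.5,0,10,0,0,2,0,10,0,0,2,0,10,0,0,0,0,10,0,0,0,0,10,0,0,0,0,10,0,0,0,0])

```text
clock: 11.15
position: [0.4201, -0.3029, 0.1307]
ee_rot: [-0.001, 0.808, 0.589, -0.0]
contact_force: [0.6, 0.2, -0.0]
width: 0.0155
```

```bash
python3 -c "
from h import *
print(manip.get_state()['width'])
snap('side','s2',(340,170,460,260),6.5)"
```

```text
0.015473137111551771
```

View pics/s2.png

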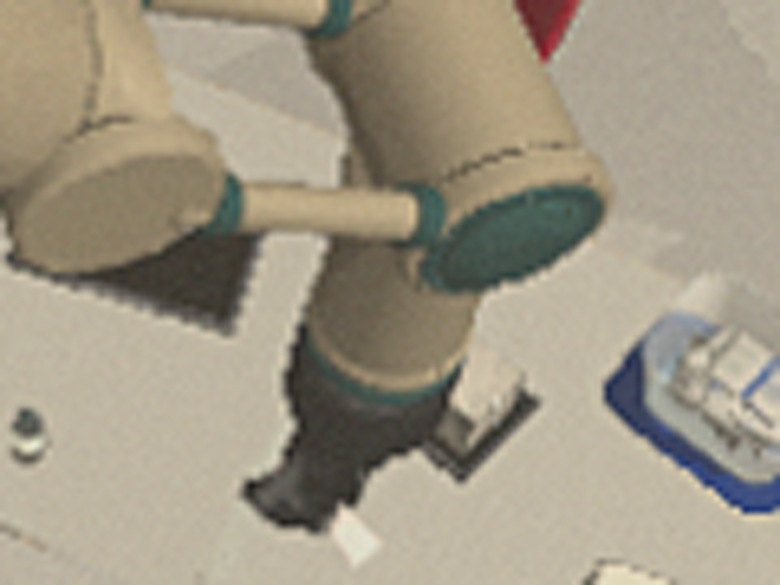

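The tube is held: its end moved up with the gripper.

Request:
carry_out(moves=[10,0.5,2,0,0.02,10,0.8,3.3,0,0.03,10,0.8,3.6,0,0.03,10,0.8,3.6,0,0.03,10,0.8,3.6,0,0.03,10,0.8,3.6,0,0.03,10,0.8,3.6,0,0.03,10,0.8,3.6,0,0.03,10,0.8,3.6,0,0.03,10,0.8,3.6,0,0.03])

```text
clock: 12.2
position: [0.4976, 0.0391, 0.1314]
ee_rot: [-0.0, 0.714, 0.7, -0.0]
contact_force: [-0.3, -0.8, 0.2]
width: 0.0154
```

Request:
carry_out(moves=[10,0.8,3.6,0,0.03,10,0.8,3.6,0,0.03,10,0.8,3.6,0,0.03,10,0.8,3.6,0,0.03,10,0.8,3.6,0,0.03,10,0.8,3.4,0,0.03,10,0.8,3,0,0.03,10,0.6,1.7,0,0.03,10,0,0,0,0,10,0,0,0,0])

```text
clock: 13.2
position: [0.5591, 0.2982, 0.131]
ee_rot: [-0.0, 0.625, 0.78, -0.001]
contact_force: [0.2, -0.8, -0.2]
width: 0.0152
```

Request:
carry_out(moves=[10,0,0.05,-2,0,10,0,0,-3,0,10,0,0,-2.5,0,10,0,0,-1.5,0,10,0,0,-0.8,0,10,0,0,-0.4,0,10,0,0,-0.2,0,10,0,0,0,0,10,0,0,0,0,10,0,0,0,0])

```text
clock: 14.2
position: [0.5602, 0.2992, 0.0288]
ee_rot: [0.0, 0.626, 0.78, 0.001]
contact_force: [0.3, 0.5, -0.5]
width: 0.0151
```

Request:
carry_out(moves=[10,0,0,-0.1,0,10,0,0,-0.1,0,10,0,0,0,0,10,0,0,0,0,45,0,0,0,0,45,0,0,0,0,45,0,0,0,0,45,0,0,2,0,45,0,0,4,0,45,0,0,4,0])

```text
clock: 15.2
position: [0.5591, 0.2988, 0.1263]
ee_rot: [-0.001, 0.626, 0.78, -0.001]
contact_force: [0.8, 0.1, -0.2]
width: 0.0386
```

Request:
carry_out(moves=[90,-1,-1.2,0.5,0.02,90,-1.8,-2,0,0.02,90,-1.8,-2,0,0.02,90,-1.8,-2,0,0.02,90,-1.8,-2,0,0.02,90,-1.8,-2,0,0.02,90,-1.8,-2,0,0.02,90,-1.8,-2,0,0.03,90,-1.7,-1.6,0,0.03,90,0,0,0,0])

```text
clock: 16.2
position: [0.4037, 0.1296, 0.1309]
ee_rot: [-0.001, 0.545, 0.838, -0.001]
contact_force: [-0.4, -0.4, 0.5]
width: 0.0768
```

```bash
python3 -c "
from ov import *
snap('top','t2')
overlay('top','pics/t2_raw.png','pics/t2o.png',(200,150,440,245),3.3,['hs','hc','ht','hv','strip','vial'])"
```

```text
(no output)
```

View pics/t2o.png

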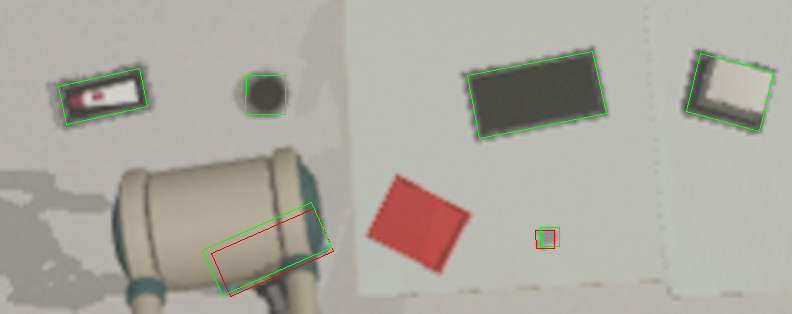

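The tube and carton sit inside their trays. Next is the strip box.

Request:
carry_out(moves=[100,0.15,0.1,-1,0.012,100,0,0,-2.5,0,100,0,0,-2.5,0,100,0,0,-1.6,0,100,0,0,-0.9,0,100,0,0,0,0,40,0,0,0,0,40,0,0,0,0,40,0,0,0,0,40,0,0,0,0], squeeze=35)

```text
clock: 17.25
position: [0.4091, 0.1322, 0.0469]
ee_rot: [0.001, 0.54, 0.842, 0.001]
contact_force: [0.9, 0.4, 3.0]
width: 0.0449
```

Request:
carry_out(moves=[40,0,0,0,0,40,0,0,0,0,40,0,0,0,0,40,0,0,1,0,40,0,0,2,0,40,0,0,2.5,0,40,0,0,2.5,0,40,0,0,1.5,0,40,0,0,0,0,40,0,0,0,0])

```text
clock: 18.25
position: [0.4078, 0.132, 0.141]
ee_rot: [0.0, 0.54, 0.842, 0.0]
contact_force: [-0.2, 0.2, -0.5]
width: 0.0443
```

Request:
carry_out(moves=[40,1,-1.6,0,-0.025,40,1.8,-3,0,-0.025,40,1.8,-3.2,0,-0.025,40,1.8,-3.2,0,-0.025,40,1.8,-3.2,0,-0.025,40,1.8,-3.2,0,-0.025,40,1.8,-3.2,0,-0.025,40,1.8,-3,0,-0.025,40,1.8,-2.6,0,-0.025,40,0,0,0,0])

```text
clock: 19.25
position: [0.5642, -0.1335, 0.1392]
ee_rot: [0.001, 0.632, 0.775, -0.0]
contact_force: [-0.0, 0.1, -0.2]
width: 0.0446
```

Request:
carry_out(moves=[40,0,0,0,0,40,0,0,-2,0,40,0,0,-2.5,0,40,0,0,-2,0,40,0,0,-1,0,40,0,0,-0.5,0,40,0,0,-0.2,0,40,0,0,0,0,40,0,0,0,0,40,0,0,0,0])

```text
clock: 20.25
position: [0.5627, -0.1301, 0.0598]
ee_rot: [0.001, 0.631, 0.776, 0.0]
contact_force: [0.7, 0.5, -0.0]
width: 0.0447
```

Request:
carry_out(moves=[40,0,0,-0.5,0,40,0,0,-0.3,0,40,0,0,-0.1,0,40,0,0,0,0,40,0,0,0,0,40,0,0,0,0,75,0,0,0,0,75,0,0,0,0,75,0,0,0,0,75,0,0,0,0])

```text
clock: 21.25
position: [0.5623, -0.13, 0.0501]
ee_rot: [0.0, 0.631, 0.776, 0.0]
contact_force: [0.1, 0.1, -0.3]
width: 0.0643
```

Request:
carry_out(moves=[75,0,0,1,0,75,0,0,2,0,75,0,0,3,0,75,0,0,2.5,0,75,-1.4,0,0,0,75,-3,0,0,-0.04,75,-3,0,0,-0.05,75,-3,-0.3,0,-0.05,75,-3,-0.4,0,-0.05,75,-1,0,0,0])

```text
clock: 22.25
position: [0.4153, -0.1365, 0.1355]
ee_rot: [-0.001, 0.702, 0.712, -0.0]
contact_force: [0.9, 0.3, -0.0]
width: 0.0642
```

```bash
python3 -c "
import cv2
from h import *
im=cv2.imread('pics/t0_raw.png')[208:236,350:385]; jm=cv2.imread('pics/s0_raw.png')[222:250,325:360]
c=np.hstack([cv2.resize(a,None,fx=11,fy=11,interpolation=cv2.INTER_CUBIC) for a in (im,jm)])
snap('top','t3'); t=cv2.imread('pics/t3_raw.png')[150:240,300:440]
t=cv2.resize(t,(c.shape[1],int(90*c.shape[1]/140))) ; t=t[:280]
cv2.imwrite('pics/v.png',np.vstack([c[:310],t]))"
```

```text
(no output)
```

View pics/v.png

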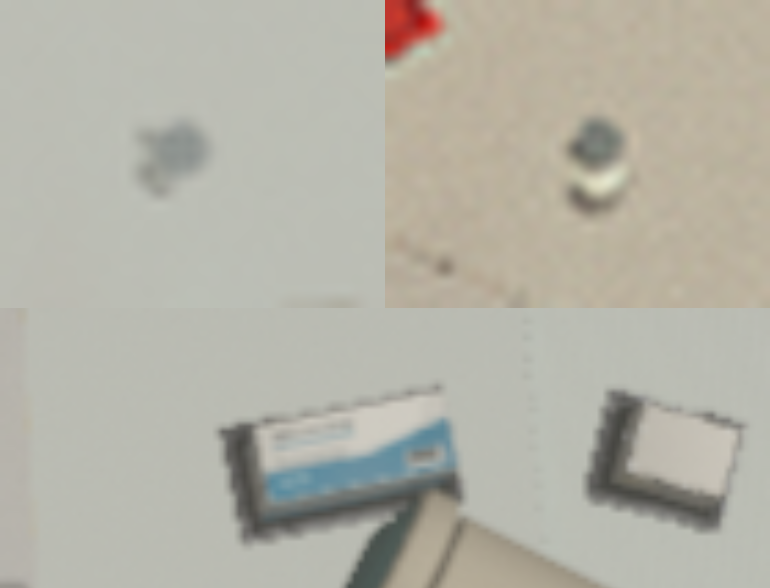

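The strip box is in its tray and the vial's cap is where I measured it. Next is the vial.

Request:
carry_out(moves=[60,0.3,0,-2,0,60,0,0,-2.5,0,60,0,0,-2.5,0,60,0,0,-1.7,0,60,0,0,-1,0,60,0,0,-0.5,0,60,0,0,0,0,60,0,0,0,0,60,0,0,0,0,60,0,0,0,0], squeeze=25)

```text
clock: 23.3
position: [0.4217, -0.1372, 0.0337]
ee_rot: [0.001, 0.701, 0.713, 0.0]
contact_force: [-0.1, -0.2, -0.7]
width: 0.0514
```

Request:
carry_out(moves=[50,-0.25,0,-0.1,0,40,0,0,0,0,35,0,0,0,0,30,0,0,0,0,26,0,0,0,0,22,0,0,0,0,18,0,0,0,0,14,0,0,0,0,10,0,0,0,0,10,0,0,0,0])

```text
clock: 24.3
position: [0.4189, -0.137, 0.0321]
ee_rot: [0.0, 0.701, 0.713, 0.0]
contact_force: [0.9, 0.7, 2.0]
width: 0.0174
```

Request:
carry_out(moves=[10,0,0,0,0,10,0,0,0,0,10,0,0,0,0,10,0,0,0,0,10,0,0,0,0,10,0,0,0.2,0,10,0,0,0.3,0,10,0,0,0.5,0,10,0,0,0,0,10,0,0,0,0])

```text
clock: 25.3
position: [0.4189, -0.137, 0.0422]
ee_rot: [0.0, 0.701, 0.713, 0.0]
contact_force: [-0.8, 0.2, -0.6]
width: 0.0173
```

```bash
python3 -c "
from h import *
print(manip.get_state()['width'])
snap('side','s3',(310,190,400,260),8)"
```

```text
0.017345306075486247
```

View pics/s3.png

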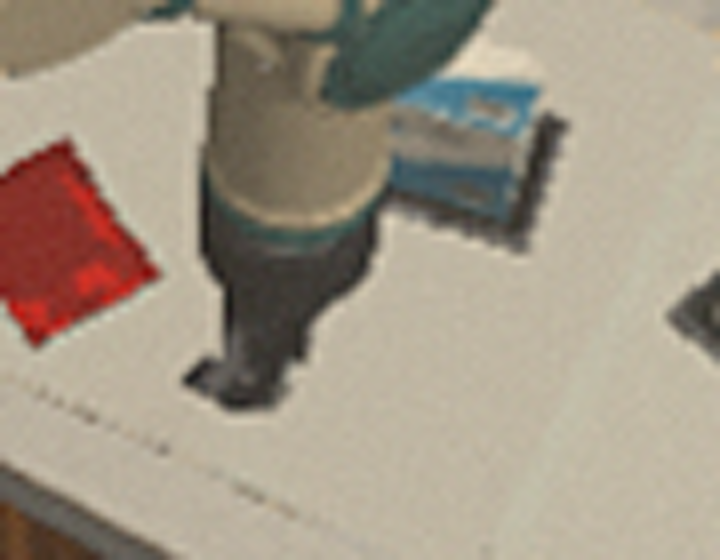

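The vial is gripped at 17.3 mm, which fits its 18 mm square, and none of it is left on the table. I'll carry it across gently.

Request:
carry_out(moves=[10,0,0,1,0,10,0,0,2,0,10,0,0,2,0,10,0.6,1.2,1,0,10,1,2,0,0,10,1.2,2.3,0,0,10,1.3,2.5,0,0,10,1.3,2.5,0,0,10,1.3,2.5,0,0,10,1.3,2.5,0,0])

```text
clock: 26.35
position: [0.4992, 0.0191, 0.1027]
ee_rot: [0.0, 0.701, 0.713, 0.0]
contact_force: [0.9, -0.3, -0.4]
width: 0.0177
```

Request:
carry_out(moves=[10,1.3,2.5,0,0,10,1.3,2.5,0,0,10,1.2,2.5,0,0,10,1.1,2.3,0,0,10,0.8,1.5,0,0,10,0.4,0.7,0,0,10,0,0,0,0,10,0,0,0,0,10,0,0,0,0,10,0,0,0,0])

```text
clock: 27.35
position: [0.5593, 0.1372, 0.1021]
ee_rot: [-0.0, 0.702, 0.712, -0.0]
contact_force: [0.6, 0.6, -0.3]
width: 0.0176
```

Request:
carry_out(moves=[10,0.15,0.1,-1,0,10,0,0,-1.5,0,10,0,0,-1.5,0,10,0,0,-1,0,10,0,0,-0.7,0,10,0,0,-0.4,0,10,0,0,-0.2,0,10,0,0,0,0,10,0,0,0,0,10,0,0,0,0])

```text
clock: 28.35
position: [0.5616, 0.1391, 0.0395]
ee_rot: [0.0, 0.701, 0.713, 0.0]
contact_force: [0.2, 0.0, -1.3]
width: 0.0176
```

Request:
carry_out(moves=[10,0,0,-0.2,0,10,0,0,-0.1,0,10,0,0,-0.1,0,10,0,0,0,0,10,0,0,0,0,10,0,0,0,0,10,0,0,0,0,10,0,0,0,0,10,0,0,0,0,10,0,0,0,0])

```text
clock: 29.35
position: [0.5612, 0.1391, 0.0351]
ee_rot: [0.0, 0.701, 0.713, 0.0]
contact_force: [-1.2, -0.2, 1.5]
width: 0.0174
```

Now I'll open slowly, rise and back away.

Request:
carry_out(moves=[24,0,0,0,0,28,0,0,0,0,34,0,0,0,0,42,0,0,0,0,50,0,0,0,0,50,0,0,0,0,50,0,0,1,0,50,0,0,2,0,50,0,0,2.5,0,50,0,0,3,0])

```text
clock: 30.35
position: [0.5606, 0.139, 0.1209]
ee_rot: [-0.0, 0.701, 0.713, -0.001]
contact_force: [0.3, -0.2, -0.4]
width: 0.0428
```

Request:
carry_out(moves=[50,-3,0,0,0,50,-4,0,0,0,50,-4,0,0,0,50,-4,0,0,0,50,-4,0,0,0,50,-4,0,0,0,50,-2,0,0,0,50,0,0,0,0,50,0,0,0,0,50,0,0,0,0])

```text
clock: 31.35
position: [0.3135, 0.1393, 0.1207]
ee_rot: [0.001, 0.701, 0.713, 0.001]
contact_force: [-0.4, 0.4, -1.5]
width: 0.043
```

```bash
python3 -c "
from ov import *
snap('top','t4'); snap('side','s4')
O.update(strip=(562,-130,.193,46,110,78,3),carton=(564.6,-323,-.258,43,58,44,3),tube=(559.3,299,.222,21,64,16,3),vial=(561.3,138.5,0,18,18,41,3))
N=['strip','carton','tube','vial','hs','hc','ht','hv']
overlay('top','pics/t4_raw.png','pics/t4o.png',(200,150,440,225),3.3,N)
overlay('side','pics/s4_raw.png','pics/s4o.png',(235,140,435,260),3.9,N)"
```

```text
(no output)
```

View pics/t4o.png

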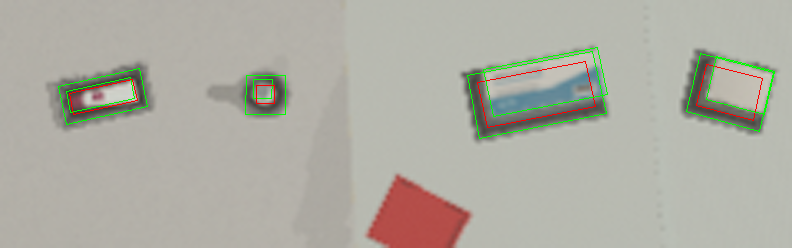

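View pics/s4o.png

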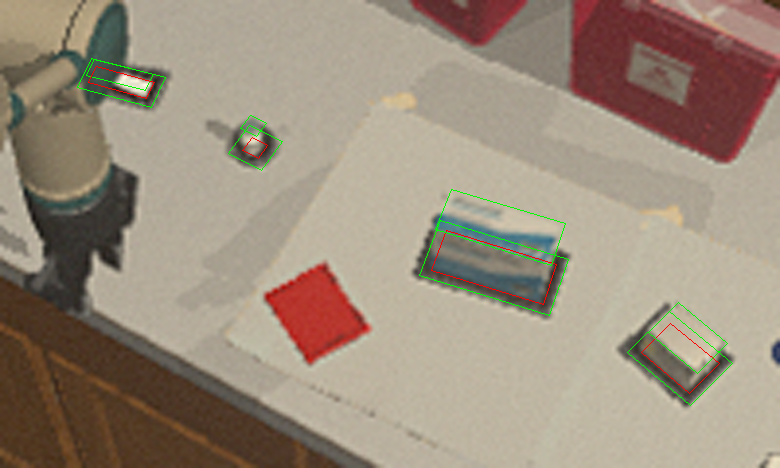

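All four look seated. One enlarged crop without outlines will let me measure the strip box and carton.

```bash
python3 -c "
import cv2,numpy as np
a=cv2.resize(cv2.imread('pics/t4_raw.png')[160:195,335:440],None,fx=7.5,fy=7.5,interpolation=cv2.INTER_CUBIC)
b=cv2.resize(cv2.imread('pics/s4_raw.png')[185:247,335:430],None,fx=5,fy=5,interpolation=cv2.INTER_CUBIC)
c=np.zeros((a.shape[0]+b.shape[0],800,3),np.uint8);c[:a.shape[0],:a.shape[1]]=a;c[a.shape[0]:,:b.shape[1]]=b;cv2.imwrite('pics/fin.png',c);print(a.shape)"
```

```text
(262, 788, 3)
```

View pics/fin.png

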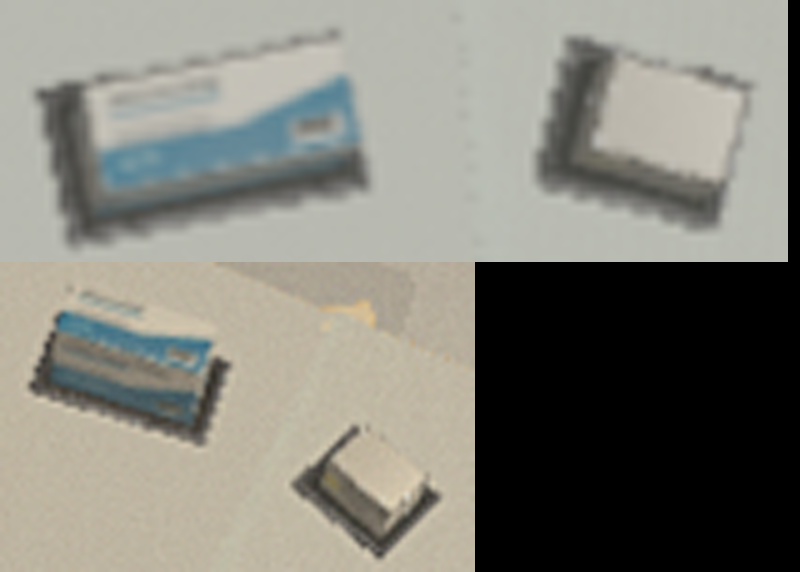

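```bash
python3 - <<'E'
from m import *
f=lambda L:[((u+.5)/7.5-.5+335,(v+.5)/7.5-.5+160) for u,v in L]
g=lambda L:[((u+.5)/5-.5+335,(v-262+.5)/5-.5+185) for u,v in L]
for n,L,z,t in(("strip",[(90,88),(345,38),(362,135),(105,190)],.078,(562,-130,.193)),("carton",[(612,50),(748,90),(722,182),(597,150)],.044,(564.6,-323,-.258))):
    P=ray("top",f(L),z); pose(P,n)
    d=P[:,:2].mean(0)*1e3-t[:2]; c,s=np.cos(t[2]),np.sin(t[2]); print("in tray",c*d[0]+s*d[1],-s*d[0]+c*d[1])
pose(ray("side",g([(363,427),(430,475),(388,513),(325,465)]),.044),"carton side")
print({k:v for k,v in manip.get_state().items() if k in("clock","position")})
E
```

```text
strip c=560.3 -129.7 mm size 42.8 110.7 yaw 0.197 mean [ 560.8 -129.8]
in tray -1.1424524194562529 0.4161096288565437
carton c=564.3 -322.2 mm size 43.5 60.4 yaw -0.288 mean [ 564.4 -323.4]
in tray -0.075222160066635 -0.3943284750168335
carton side c=562.5 -321.4 mm size 44.0 59.5 yaw -0.210 mean [ 562.3 -320.6]
{'clock': 31.45, 'position': array([0.31299616, 0.13920461, 0.12031321])}
```

All are within about 3 mm of centre, so I'm handing in.

```bash
python3 -c "
from rig import manip
print(manip.sign_off())"
```

```text
the job is handed in; nothing more can be done
None
```

All four items are in their trays, and I handed the job in at about 31 s of the 93 s allowed. I placed the carton, then the tube, the strip box and the vial. The gripper then backed off, empty and touching nothing. The timer, the tape roll and the red decoy were not approached.

**Strip box:** it measured within about 1 mm of its tray's centre in the top view. Its turn agreed with the tray's to within 0.01 rad.

**Carton:** it measured within 0.5 mm of centre in the top view and about 3 mm in the side view. Its turn agreed with the tray's to within 0.05 rad. Both disagreements are well inside the limits.

**Tube and vial:** I checked these only by laying the expected outlines over both views. Both matched and sat inside the recesses, with the vial upright, but the arm partly hid the tube in the side view.

**Tube grip:** the fingers closed to 15 mm on the tube, not the 21 mm stated. It lifted and placed normally all the same.

**Not measured:** underside heights, the items' speed at rest, and any small shift of the timer or tape roll. I did not look at the timer or tape roll again at the end.

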